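Load the bench balance with its check weights and hold the recessed calibration button

ROBOT

A 6-joint arm with a two-finger parallel gripper is mounted at the origin on a cart in front of the work surface, level with it; the furniture and walls round the work are solid. World frame = base frame: x ahead of the robot, y to its left, z up, the work surface at z = 0. Lengths are in m, angles in rad, forces in N, time in s.
With the tool pointing down it reaches from about 0.35 to 0.775 m from the base axis. Payload 7.3 kg.
Tool frame: the origin (TCP) lies midway between the tips of the shut fingers; the grasp point (between the pads) lies 19 mm behind it; z points along the fingers, y is the line along which they close (so a half turn about z gives the same grasp; the last joint's range is limited). The gripper opens to 92 mm and grips with 3 to 60 N. Pads are 19 mm wide; open, the fingers measure 130 mm over their backs; the gripper's body (75 mm by 190 mm) begins 47 mm behind the grasp point.
Start: joints at [-1.338, 0.342, 1.524, -0, 1.275, -0.146], TCP at [0.194, -0.488, 0.227] pointing down, gripper open.
Joint ranges: [-2.53, 2.53], [-0.77, 2.02], [0.04, 2.7], [-1, 4.14], [0.28, 2.66], [-3.11, 3.11]. Speed limits (rad/s): [2.57, 2.57, 3.14, 3.14, 3.14, 3.14].

INTERFACE

Orientations are given as [roll, pitch, yaw] about the fixed x, y, z axes, in that order (R = Rz(yaw) Ry(pitch) Rx(roll)).
In Python, from cell import monitor, vision, workorder gives the robot as it stands.
- The arm moves only by the tool move_arm, never from a script. Its argument "rows" is a list of rows, each a list of 5 numbers: the shift along the world's x, y, z in mm, then the turn about the world's z in rad, then the closure, from -1 (fully open) to 1 (shut). A call has 1 to 12 rows; each row shifts and turns the commanded pose from where the row before left it; what a row does not reach is not made up. A row lasts 1/10 s, in which the tool goes at most 50 mm and 8.59 degrees, less where a joint would pass 70% of its speed; a pose out of reach is approached as far as the arm can. A call is refused whole if a number of a shift passes 50 or a number of a turn 0.15, either way. A call with a gripper value outside its range is refused whole. The fingers move at their own pace and stop on an object; "newtons" is the grip in N (left out, the last holds). Time passes only in rows, so rows that do not move let the fingers close. It gives the time, the measured TCP pose, the force, the opening and the grip force at its end, in the units of the state.
- monitor.observe(): the state, without advancing time (a new reading comes with each control period).
- vision.read_camera(name): name is "scene" or "side" or "wrist"; returns the picture (420x560x3 uint8, red, green, blue); there is no depth.
- vision.get_calibration(name): a dict with "K" (3x3 intrinsics, pixels), "T" (4x4, takes a point from camera to world coordinates); the wrist camera has in their place "mount" (4x4, takes a point from camera to tool coordinates, whose origin is the TCP and whose axes are the flange's). Camera axes: x right, y up, looking along -z (the intrinsics and any distortion apply to the point x, -y, -z); pixel columns grow to the right and rows downward; lengths in m; the calibration is good to about 2 mm. A picture is of the moment at which its call begins: read the wrist's pose just before it. get_calibration takes no time and is no camera call.
- workorder.hand_in(): hands the job in; it is judged then, once.
The state is a dict: "time": time; "qpos": joint angles; "qvel": joint speeds; "joint_efforts": joint torques, N m; "tool_pos": TCP position; "tool_rot": TCP orientation; "contact_force": force on the tool from outside, world axes, zero at the start; "torque": the same for the moment, N m; "opening": finger opening in m; "grip_force": force on a finger pad.
Only numpy, scipy, OpenCV 4.12 (cv2) and the standard library are available. Lean on these libraries where they do the work, as an engineer would, in place of code of your own. Each camera call takes 0.05 s, during which the arm holds its last target. There are 200 camera calls.

TASK

Calibrate the bench balance. Complete the check load on its pan, where the largest sealed tin already stands: set the medium tin squarely on it, then the small tin squarely on the medium one. Only when the column stands complete and untouched, draw the stylus out of the bur block, pass its thin end down through the round hole in the balance's front plate and press the recessed button well down; finish while still gripping the stylus and holding the button down, with the column standing and everything else on the bench left as it lies.

Things in the scene. Friction and masses are not known exactly. Their poses are not given: they have to be found in the camera images.
- tin_large_center (a point): Centre of the large sealed slip-lid tin of bare metal, 66 mm along its own x, 92 mm along its y, 34 mm high (0.5 kg), flat lid. It already stands loose near the middle of the pan, within about 15 degrees of the balance's direction, and may stay as it stands. The point is 17 mm above its underside; z is up.
- tin_medium_center (a point): Centre of the medium sealed tin of the same make, 54 mm along its own x, 74 mm along its y, 34 mm high (about 0.3 kg), standing on the bench to the right; the point is 17 mm above its underside. Squarely stacked: flat on the large tin's lid, centred within 8 mm along both sides, long sides parallel (either way round) within 8 degrees.
- tin_small_center (a point): Centre of the small sealed tin of the same make, 42 mm along its own x, 58 mm along its y, 34 mm high (about 0.2 kg), standing on the bench to the right, nearer or farther than the medium one. The point is half-way up (17 mm above its underside). Stacked squarely on the medium tin in the same way.
- pan_center (a point): Centre of the top face of the balance's flat metal pan (130 x 140 mm, 58 mm above the bench). The balance is fixed: a white shell 210 mm deep and 170 mm wide, pan at the back, control plate at the front (towards the robot). x points from the front to the back of the balance, y to its left, z up.
- cal_hole (a point): Mouth centre of the round hole, 14 mm in diameter, in the balance's metal front plate, right of the dark display, 46 mm above the bench. It goes straight down through the 6 mm plate; the button's top (15 mm across) lies 18 mm below the mouth in a wider well. Axes as the balance's. (The brass-rimmed disc at the plate's left is a bubble level.)
- cal_button (a joint): Travel of the recessed spring button, 0 (up) to 0.006 m (fully down), pressed straight down. It needs about 2.4 N to start moving and 6 N fully down; it counts as held down beyond half of its travel (0.003 m), which takes 4.2 N.
- balance: The balance with its button, fixed to the bench; the origin is the centre of its underside, x to its back, y to its left. The pan centre lies 37 mm behind the origin, the hole 58 mm in front of it and 50 mm to its right.
- stylus_grip (a point): Point on the axis of the stylus's handle, 92 mm above its tip, 33 mm below its top end; z runs along the tool away from the tip. The stylus is a loose, straight, round metal tool 125 mm long (50 g), standing upright, thin end down, in the bur block: from the tip, 45 mm of 5 mm shank, a collar 15 mm across and 4 mm thick that rests on the block, then a ringed handle 11 mm across.
- stylus: The same stylus; the origin is at its thin tip, z along the tool away from the tip.
- block_hole (a point): Mouth of the hole (7 mm in diameter, straight down through the block) in which the stylus stands, in the top face of the fixed dark wooden bur block, 62 x 102 mm, 52 mm high; a row of small burs stands up to 15 mm above its top 26 mm behind the stylus (block's +x).
- tin_large: The large tin; the origin is the centre of its underside.
- tin_medium: The medium tin; the origin is the centre of its underside.
- tin_small: The small tin; the origin is the centre of its underside.
- spectacles: Reading glasses, open, resting on the bench at the right (141 x 136 x 39 mm), light; leave alone.
- pliers: Flat-nose pliers, nearest to the robot of those on the bench, lying on the bench at the near right (49 x 170 x 14 mm); leave alone.
- wax_ring: Turned ring blank of wax, 30 mm across and 10 mm high, lying on the bench at the near left; leave alone.
- jar: Squat jar with a white screw cap, 52 mm across and 48 mm high, standing on the bench behind the balance; leave alone.
Things that resemble listed ones, but are neither listed nor needed, are in the scene too. Leave any purple look-alike of the tin_small alone. Leave any orange look-alike of the tin_medium alone.

How it is judged:
By the outcome, as a careful person would: the job done as asked, in the order asked, and still so for the second after the job is handed in, while the arm keeps its last pose, push and grip.
It also fails if it takes over 64 s, if anything falls off the work surface, if the arm or the gripper's body presses on something with over 40 N, if the wrist force passes 120 N, or if a joint passes its speed limit or range.

## Working session

There is one attempt and no reset: what is moved stays moved. The work goes in short steps, Python scripts to look and compute and a tool call to move; the robot and the scene stay as the last step left them, time stands still between calls to the robot, and variables do not carry over. Pictures are saved under pics/ and viewed, at most 10 in all, crops included, and the job is handed in when it is done.

Besides the shell and the picture viewer there is one more tool, called after "Call:" in YAML: its name, and indented under it one key for each argument. move_arm: Moves the arm, as the interface text tells. Its arguments: {"type":"object","properties":{"rows":{"type":"array","items":{"type":"array","items":{"type":"number"}}},"newtons":{"type":"number"}},"required":["rows"]}

```bash
mkdir -p pics; ls; cat > h.py <<'E'
import numpy as np, cv2
from scipy.spatial.transform import Rotation as R
from cell import monitor, vision, workorder
def cam(name,save=None):
    s=monitor.observe(); im=vision.read_camera(name); c=vision.get_calibration(name)
    T=np.array(c["T"]) if "T" in c else None
    if T is None:
        W=np.eye(4); W[:3,:3]=R.from_euler('xyz',s["tool_rot"]).as_matrix(); W[:3,3]=s["tool_pos"]
        T=W@np.array(c["mount"])
    if save: cv2.imwrite(f"pics/{save}.png",im[:,:,::-1]); np.savez(f"pics/{save}.npz",K=c["K"],T=T)
    return im,np.array(c["K"]),T
def load(n):
    d=np.load(f"pics/{n}.npz"); return cv2.imread(f"pics/{n}.png")[:,:,::-1],d["K"],d["T"]
def ray(K,T,uv):
    d=np.linalg.inv(K)@[uv[0],uv[1],1]; d=T[:3,:3]@[d[0],-d[1],-d[2]]
    return T[:3,3],d/np.linalg.norm(d)
def onz(K,T,uv,z):
    o,d=ray(K,T,uv); return o+d*(z-o[2])/d[2]
def proj(K,T,p):
    q=T[:3,:3].T@(np.array(p)-T[:3,3]); q=K@[q[0],-q[1],-q[2]]; return q[:2]/q[2]
E
python3 - <<'E'
from h import *
a=[cam(n,n+"0") for n in("scene","side","wrist")]
for n in("scene","side","wrist"):
    c=vision.get_calibration(n); print({k:np.round(v,3).tolist() if not isinstance(v,str) else v for k,v in c.items()})
print(a[0][2][:3,3],a[1][2][:3,3])
print(monitor.observe())
E
```

```text
pics
{'K': [[466.004, 0.0, 272.018], [0.0, 466.004, 210.499], [0.0, 0.0, 1.0]], 'T': [[0.913, 0.161, -0.375, 0.008], [-0.408, 0.376, -0.832, -1.27], [0.007, 0.913, 0.409, 0.695], [0.0, 0.0, 0.0, 1.0]]}
{'K': [[485.584, 0.0, 276.388], [0.0, 485.584, 202.614], [0.0, 0.0, 1.0]], 'T': [[-0.92, 0.206, -0.332, 0.145], [-0.391, -0.448, 0.804, 0.961], [0.017, 0.87, 0.493, 0.722], [0.0, 0.0, 0.0, 1.0]]}
{'K': [[306.196, 0.0, 278.495], [0.0, 306.196, 208.441], [0.0, 0.0, 1.0]], 'mount': [[-0.001, 0.965, 0.264, 0.071], [1.0, 0.0, 0.001, -0.001], [0.001, 0.264, -0.965, -0.16], [0.0, 0.0, 0.0, 1.0]]}
[ 0.00783946 -1.26967472  0.69466625] [0.14476886 0.961423   0.72220573]
{'time': 0.15, 'qpos': array([-1.33797064e+00,  3.42559526e-01,  1.52475075e+00, -2.96798701e-05,
        1.27540745e+00, -1.46005331e-01]), 'qvel': array([ 0.00257567, -0.00362031, -0.00414294, -0.00048216,  0.00158176,
        0.00059944]), 'joint_efforts': array([ 6.24214626e-04, -4.31473160e+01, -2.44351906e+01,  7.17221992e-02,
        5.37144416e-02, -7.42958173e-05]), 'tool_pos': array([ 0.19410575, -0.48748974,  0.2262226 ]), 'tool_rot': array([-3.14047543e+00, -1.35599842e-04,  3.78839600e-01]), 'contact_force': array([-0.86204513,  0.51009902,  1.00692241]), 'torque': array([-0.03247733, -0.00576152,  0.02773485]), 'grip_force': 0.0, 'opening': 0.09175985315896232}
```

View pics/scene0.png

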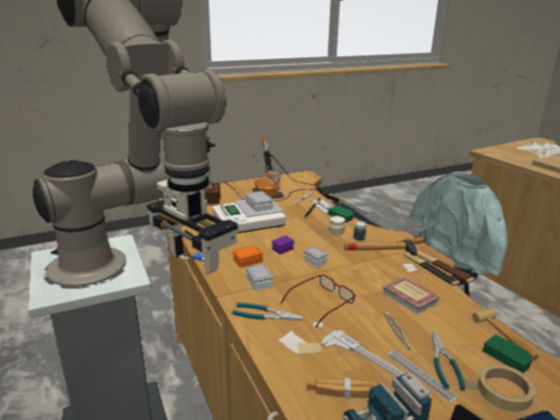

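View pics/side0.png

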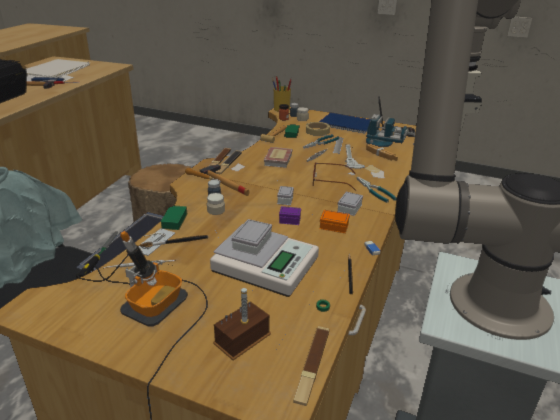

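Scene: the grey tins on the bench are at (259,275), which is larger and so medium, and (316,256), the small one. The orange decoy is at (248,256), the purple one at (283,243), and the large tin on the pan at (260,202). In the side view: medium (350,203), small (286,195), orange (334,221), purple (290,215), large tin (252,236), stylus (244,305), cal hole near (293,248–270).

```bash
python3 - <<'E'
from h import *
S=load("side0");C=load("scene0")
for n,s,c,z in[("med",(350,202),(259,272),.034),("small",(286,193),(316,254),.034),("orange",(334,219),(248,254),.034),("purple",(290,213),(283,242),.034),("large",(253,235),(260,200),.092),("stylus top",(244,291),None,.132),("hole?",(282,268),None,.046)]:
    print(n,onz(*S[1:],s,z).round(3), onz(*C[1:],c,z).round(3) if c else "")
im=S[0]; a=cv2.resize(im[180:365,190:390],None,fx=4,fy=3.2,interpolation=cv2.INTER_CUBIC)
a=cv2.resize(im[180:330,190:390],None,fx=4,fy=4,interpolation=cv2.INTER_CUBIC)
cv2.imwrite("pics/sc.png",a[:,:,::-1])
E
```

```text
med [ 0.416 -0.253  0.034] [ 0.417 -0.279  0.034]
small [ 0.605 -0.226  0.034] [ 0.605 -0.254  0.034]
orange [ 0.431 -0.143  0.034] [ 0.426 -0.176  0.034]
purple [ 0.551 -0.123  0.034] [ 0.549 -0.15   0.034]
large [0.559 0.099 0.092] [0.558 0.051 0.092]
stylus top [0.467 0.332 0.132] 
hole? [0.471 0.132 0.046]
```

View pics/sc.png

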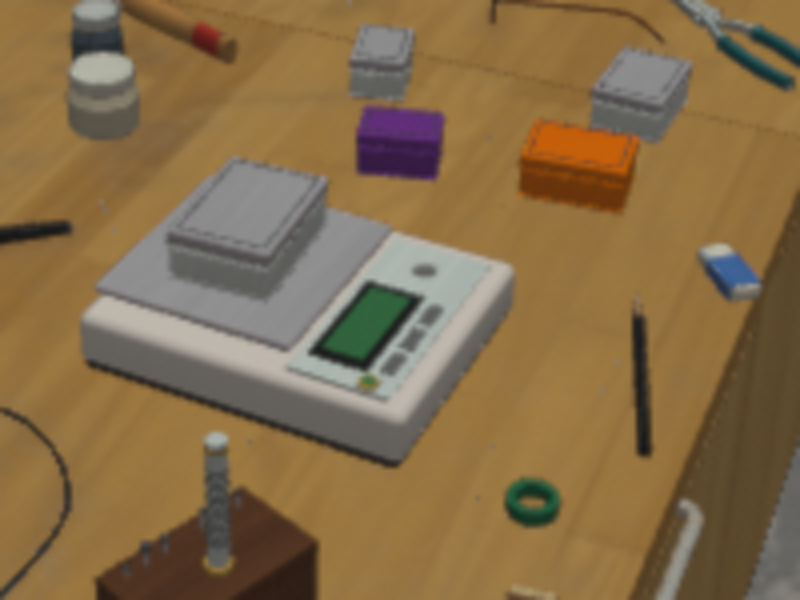

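The crop confirms the choice: grey small tin at crop (382,60), grey medium at (642,90), purple and orange decoys nearer the balance. The hole is the dark disc at crop (425,270), and the brass-rimmed level is at (368,382). I'll fly over for a wrist look.

Call:
move_arm:
  rows:
    - [32, 34, 12, 0, -1]
    - [32, 34, 12, 0, -1]
    - [32, 34, 12, 0, -1]
    - [32, 34, 12, 0, -1]
    - [32, 34, 12, 0, -1]
    - [32, 34, 12, 0, -1]
    - [32, 34, 12, 0, -1]
    - [0, 0, 0, 0, -1]
    - [0, 0, 0, 0, -1]

```text
time: 1.05
tool_pos: [0.4185, -0.249, 0.3106]
tool_rot: [3.141, 0.0, 0.382]
contact_force: [0.1, 0.1, -0.8]
opening: 0.0917
grip_force: 0.0
```

```bash
python3 - <<'E'
from h import *
cam("wrist","w1"); s=monitor.observe(); print(s["tool_pos"],s["tool_rot"],s["time"])
E
```

```text
[ 0.4178115  -0.24982759  0.31026272] [-3.14114450e+00  9.25047034e-04  3.79571948e-01] 1.1
```

View pics/w1.png

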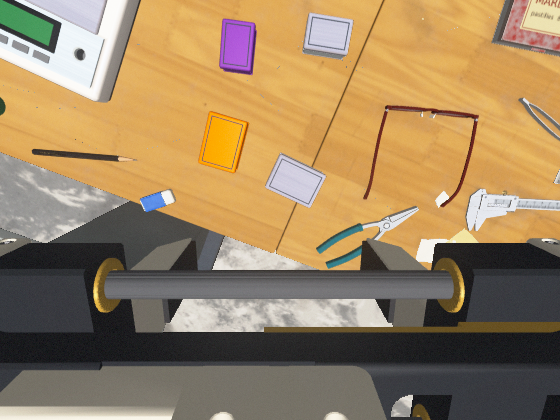

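Wrist view: medium tin top centre (296,179), small tin (329,33), orange (224,142), purple (237,46), hole (80,54), pliers (370,235), spectacles (430,150).

```bash
cat >> h.py <<'E'
def tin(img,K,T,seed,z,dims,tol=14):
    """flood from the lid's middle, fill, rect on plane z; returns centre, yaw of long side(y axis), dims"""
    b=cv2.bilateralFilter(np.ascontiguousarray(img),7,30,5); m=np.zeros((b.shape[0]+2,b.shape[1]+2),np.uint8)
    ref=np.median(b[seed[1]-4:seed[1]+5,seed[0]-4:seed[0]+5].reshape(-1,3),0)
    d=(np.abs(b.astype(int)-ref).max(2)<tol).astype(np.uint8)
    d=cv2.morphologyEx(d,cv2.MORPH_CLOSE,np.ones((5,5))); d=cv2.morphologyEx(d,cv2.MORPH_OPEN,np.ones((5,5)))
    n,l=cv2.connectedComponents(d); comp=(l==l[seed[1],seed[0]]).astype(np.uint8)
    c=max(cv2.findContours(comp,cv2.RETR_EXTERNAL,cv2.CHAIN_APPROX_NONE)[0],key=cv2.contourArea)[:,0]
    P=np.array([onz(K,T,p,z)[:2]*1000 for p in c],np.float32)
    r=cv2.minAreaRect(P); bx=cv2.boxPoints(r); e=[bx[1]-bx[0],bx[2]-bx[1]]; e=max(e,key=np.linalg.norm)
    yaw=np.arctan2(e[1],e[0])%np.pi
    print("ref",ref,"c",np.round(r[0],1),"dims",np.round(r[1],1),"long dir",round(float(yaw),3),"px",c.min(0),c.max(0))
    return np.array(r[0])/1000,yaw
E
python3 - <<'E'
from h import *
I=load("w1")
for t in(14,25):
  tin(*I,(296,179),.034,None,t); tin(*I,(329,30),.034,None,t)
im=I[0]
print(im[50,316:345:4].tolist())
h=onz(*I[1:],(80,54),.046);print(h)
S=load("side0");print(onz(*S[1:],(296,247.5),.046), proj(*S[1:],[.4,-.25,.034]))
E
```

```text
ref [208. 205. 222.] c [ 419.4 -273.7] dims [71.4 52. ] long dir 1.512 px [268 157] [323 205]
ref [209. 208. 225.] c [ 611.8 -239.3] dims [39.4 55.5] long dir 1.815 px [306  14] [351  52]
ref [208. 205. 222.] c [ 419.4 -273.4] dims [72.2 52.3] long dir 1.511 px [267 156] [324 206]
ref [209. 208. 225.] c [ 611.6 -239.1] dims [40.  56.1] long dir 1.812 px [305  14] [352  53]
[[137, 131, 133], [181, 175, 179], [196, 189, 200], [200, 197, 214], [203, 202, 221], [204, 204, 221], [202, 202, 221], [160, 161, 177]]
[0.4704906  0.04279009 0.046     ]
[0.47068933 0.04271481 0.046     ] [355.20951675 203.64258764]
```

Call:
move_arm:
  rows:
    - [0, -3, -28, 0.141, -1]
    - [0, -3, -28, 0.141, -1]
    - [0, -3, -28, 0.141, -1]
    - [0, -3, -28, 0.141, -1]
    - [0, -3, -28, 0.141, -1]
    - [0, -3, -28, 0.141, -1]
    - [0, -3, -28, 0.141, -1]
    - [1, -3, -28, 0.141, -1]
    - [0, 0, -28, 0, -1]
    - [0, 0, -28, 0, -1]
    - [0, 0, -10, 0, -1]
    - [0, 0, 0, 0, -1]

```text
time: 2.3
tool_pos: [0.4176, -0.274, 0.0194]
tool_rot: [-3.139, -0.002, 1.505]
contact_force: [0.7, -0.2, -0.2]
opening: 0.0919
grip_force: 0.0
```

```bash
python3 - <<'E'
from h import *
im,K,T=cam("wrist","w2"); s=monitor.observe(); print(s["tool_pos"],s["tool_rot"],s["time"],proj(K,T,[.4194,-.2737,.034]))
for t in(14,25): tin(im,K,T,tuple(int(v) for v in proj(K,T,[.4194,-.2737,.034])-[0,15]),.034,None,t)
E
```

```text
[ 0.41847955 -0.27446326  0.02067542] [-3.14080065e+00 -6.15311072e-04  1.50520578e+00] 2.35 [282.66888377 266.67889995]
ref [197. 196. 216.] c [ 421.1 -256.9] dims [36.4 51.4] long dir 3.077 px [233 201] [335 269]
ref [197. 196. 216.] c [ 421.1 -256.7] dims [36.9 52.7] long dir 3.077 px [231 200] [336 269]
```

View pics/w2.png

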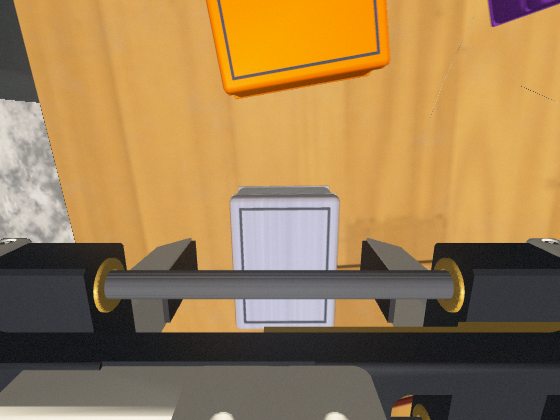

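The medium tin is centred between the fingers (lid rows 197–328, columns 232–337). Descending and gripping.

Call:
move_arm:
  rows:
    - [1, 0, -11, 0, -1]
    - [0, 0, 0, 0, 0.6]
    - [0, 0, 0, 0, 1]
    - [0, 0, 0, 0, 1]
    - [0, 0, 0, 0, 1]
    - [0, 0, 0, 0, 1]
    - [0, 0, 0, 0, 1]
  newtons: 25

```text
time: 3.05
tool_pos: [0.4203, -0.2738, 0.01]
tool_rot: [3.141, 0.0, 1.507]
contact_force: [-0.2, 0.5, 1.3]
opening: 0.0539
grip_force: 25.0
```

Call:
move_arm:
  rows:
    - [0, 0, 20, 0, 1]
    - [0, 0, 40, 0, 1]
    - [0, 5, 45, 0, 1]
    - [5, 20, 45, 0, 1]
    - [20, 35, 45, 0, 1]
    - [25, 40, 30, 0, 1]
    - [25, 40, 15, 0, 1]
    - [20, 30, 0, 0, 1]
    - [10, 15, 0, 0, 1]
    - [0, 0, 0, 0, 1]
    - [0, 0, 0, 0, 1]

```text
time: 4.15
tool_pos: [0.5186, -0.0989, 0.2382]
tool_rot: [-3.14, 0.0, 1.508]
contact_force: [-0.2, 0.3, -2.7]
opening: 0.0538
grip_force: 25.0
```

```bash
python3 - <<'E'
from h import *
im,K,T=cam("wrist","w3"); s=monitor.observe(); print(s["tool_pos"],s["tool_rot"],s["time"],s["opening"],proj(K,T,[.558,.06,.092]))
E
```

```text
[ 0.51842534 -0.0994382   0.23828005] [-3.14018005e+00  9.11757810e-05  1.50670190e+00] 4.2 0.05393235862324534 [312.33379233  20.11697753]
```

View pics/w3.png

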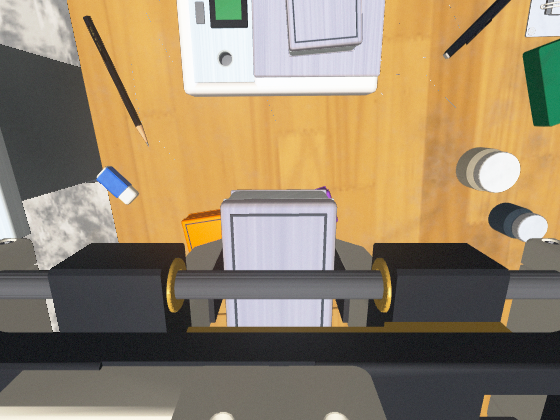

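Hole at (225,58), large tin lid's near edge at row ~45. Moving closer along +y to see all of it.

Call:
move_arm:
  rows:
    - [5, 25, 3, 0, 1]
    - [10, 35, 4, 0, 1]
    - [10, 30, 3, 0, 1]
    - [5, 10, 0, 0, 1]
    - [0, 0, 0, 0, 1]
    - [0, 0, 0, 0, 1]
    - [0, 0, 0, 0, 1]

```text
time: 4.9
tool_pos: [0.5487, -0.0006, 0.2486]
tool_rot: [-3.141, 0.0, 1.505]
contact_force: [-0.5, 0.5, -2.0]
opening: 0.0538
grip_force: 25.0
```

```bash
python3 - <<'E'
from h import *
im,K,T=cam("wrist","w4"); s=monitor.observe(); print(s["tool_pos"],s["tool_rot"],s["time"])
c=proj(K,T,[.563,.062,.092]);print(c)
for t in(8,11,14): tin(im,K,T,tuple(int(v) for v in c),.092,None,t)
E
```

```text
[ 5.48726107e-01 -4.62491983e-04  2.48660064e-01] [-3.14117726e+00  3.44043460e-04  1.50495676e+00] 4.95
[289.23898404 133.14890595]
ref [214. 214. 229.] c [565.9  86.7] dims [125.9 116.4] long dir 1.514 px [231  36] [352 171]
ref [214. 214. 229.] c [566.1  86.5] dims [126.3 117.1] long dir 1.515 px [229  36] [352 171]
ref [214. 214. 229.] c [566.1  86.6] dims [126.6 117. ] long dir 1.516 px [229  35] [352 171]
```

View pics/w4.png

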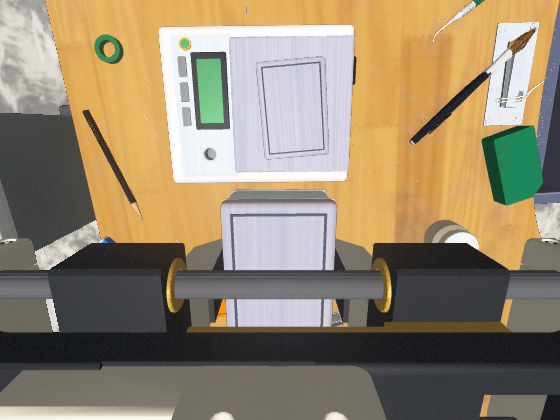

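Whole balance in view: lid's inset line spans about (262,62)–(326,156), hole at (210,154). The lid's dark line gives its pose.

```bash
cat >> h.py <<'E'
def rectz(K,T,pts,z):
    P=np.array([onz(K,T,p,z)[:2]*1000 for p in pts],np.float32)
    r=cv2.minAreaRect(P); b=cv2.boxPoints(r); e=max([b[1]-b[0],b[2]-b[1]],key=np.linalg.norm)
    print("c",np.round(r[0],1),"dims",np.round(r[1],1),"long",round(float(np.arctan2(e[1],e[0])%np.pi),3)); return b
def line(img,K,T,roi,z,thr):
    x0,y0,x1,y1=roi; g=cv2.cvtColor(np.ascontiguousarray(img),cv2.COLOR_RGB2GRAY)[y0:y1,x0:x1]
    m=(g<thr).astype(np.uint8); n,l,st,_=cv2.connectedComponentsWithStats(m,connectivity=8)
    k=1+np.argmax(st[1:,2]*st[1:,3]); ys,xs=np.where(l==k); print("px",st[k].tolist(),end=" ")
    return rectz(K,T,np.c_[xs+x0,ys+y0],z)
E
python3 - <<'E'
from h import *
I=load("w4")
for t in (100,125,150): line(*I,(250,50,336,166),.092,t)
im,K,T=I
g=cv2.cvtColor(np.ascontiguousarray(im),cv2.COLOR_RGB2GRAY)
m=(g[140:168,196:224]<150); ys,xs=np.where(m); print("hole px",xs.mean()+196,ys.mean()+140, onz(K,T,((xs.min()+xs.max())/2+196,(ys.min()+ys.max())/2+140),.046), m.sum())
# display edges for balance yaw: dark frame
d=(g[45:135,188:233]<70); ys,xs=np.where(d); rectz(K,T,np.c_[xs+188,ys+45],.046)
E
```

```text
px [70, 19, 1, 13, 13] c [595.4 114. ] dims [10.6  0. ] long 1.54
px [63, 12, 8, 4, 11] c [592.9 125.2] dims [2.3 7.2] long 2.65
px [11, 11, 63, 89, 195] c [568.4  84.7] dims [56.3 82.3] long 1.59
hole px 207.28947368421052 154.76315789473685 [0.46822206 0.04336159 0.046     ] 38
c [495.4 117.3] dims [34.9 81. ] long 1.997
```

Large tin: centre (568.4, 84.7), long direction 1.59; hole ≈ (470, 43). Placing the medium tin.

Call:
move_arm:
  rows:
    - [5, 20, -5, 0.028, 1]
    - [5, 25, -15, 0.028, 1]
    - [5, 25, -25, 0.029, 1]
    - [5, 15, -30, 0, 1]
    - [0, 0, -30, 0, 1]
    - [0, 0, -25, 0, 1]
    - [0, 0, -8, 0, 1]
    - [0, 0, 0, 0, 1]
    - [0, 0, 0, 0, 1]

```text
time: 5.85
tool_pos: [0.57, 0.0854, 0.1121]
tool_rot: [3.139, 0.0, 1.591]
contact_force: [-0.3, 0.1, -1.8]
opening: 0.0534
grip_force: 25.0
```

```bash
python3 - <<'E'
from h import *
cam("side","s5");cam("wrist","w5");s=monitor.observe(); print(s["tool_pos"],s["tool_rot"],s["time"],s["contact_force"])
E
```

```text
[0.57012963 0.08564759 0.11248524] [3.13845338e+00 2.58300427e-05 1.59128059e+00] 5.95 [ 0.29402973 -0.26332102 -1.89794701]
```

Call:
move_arm:
  rows:
    - [-2, -1, -4, 0, 1]
    - [0, 0, -3, 0, 1]
    - [0, 0, -2, 0, 1]
    - [0, 0, -1, 0, 1]
    - [0, 0, -1, 0, 1]
    - [0, 0, 0, 0, 1]

```text
time: 6.55
tool_pos: [0.5669, 0.0849, 0.1019]
tool_rot: [3.141, 0.0, 1.592]
contact_force: [-6.3, -0.6, 12.6]
opening: 0.054
grip_force: 25.0
```

Contact made. I'll ease off slightly and release.

Call:
move_arm:
  rows:
    - [0, 0, 0.5, 0, 1]
    - [0, 0, 0, 0, 0.3]
    - [0, 0, 0, 0, -0.2]
    - [0, 0, 0, 0, -1]
    - [0, 0, 0, 0, -1]
    - [0, 0, 0, 0, -1]
    - [0, 0, 15, 0, -1]
    - [0, 0, 30, 0, -1]
    - [0, -20, 45, 0, -1]
    - [0, -40, 40, 0, -1]
    - [0, -40, 10, 0, -1]
    - [0, 0, 0, 0, -1]

```text
time: 7.75
tool_pos: [0.5682, -0.0146, 0.238]
tool_rot: [3.137, 0.003, 1.588]
contact_force: [-0.2, 0.3, 0.4]
opening: 0.0917
grip_force: 0.0
```

```bash
python3 - <<'E'
from h import *
im,K,T=cam("wrist","w6"); s=monitor.observe(); print(s["tool_pos"],s["tool_rot"],s["time"],s["opening"],proj(K,T,[.568,.085,.126]))
E
```

```text
[ 0.56750166 -0.012436    0.23647584] [3.13957279e+00 4.94151920e-04 1.58831615e+00] 7.8 0.09200173591103657 [280.01248079  89.40926243]
```

View pics/w6.png

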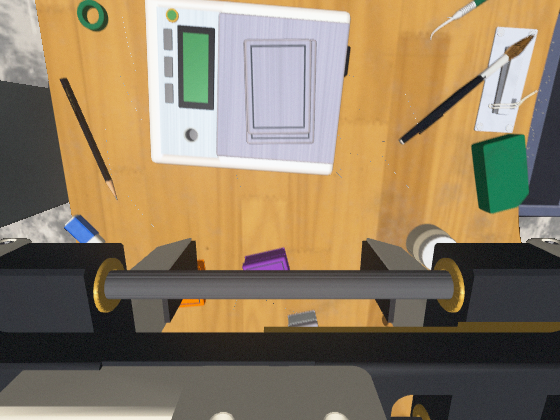

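Medium stands on the large tin: inset line x 251–306, y 43–130; large tin's rim x 245–315, bottom y ~144.

```bash
python3 - <<'E'
from h import *
I=load("w6"); im,K,T=I
for t in (130,150,165): line(*I,(247,38,312,133),.126,t)
g=cv2.cvtColor(np.ascontiguousarray(im),cv2.COLOR_RGB2GRAY)
print(g[90,238:322].tolist()); print(g[30:150,280].tolist())
m=(g[120:150,178:206]<150); ys,xs=np.where(m); print("hole", onz(K,T,((xs.min()+xs.max())/2+178,(ys.min()+ys.max())/2+120),.046), m.sum())
# white shell contour corners, top face ~
E
```

```text
px [4, 8, 11, 82, 103] c [545.2  86.2] dims [63.3  8. ] long 1.477
px [3, 7, 56, 84, 395] c [566.3  86.3] dims [44.6 64.4] long 1.596
px [3, 6, 56, 85, 492] c [566.3  86.4] dims [44.8 65.1] long 1.599
[203, 203, 204, 205, 203, 201, 192, 180, 163, 191, 194, 196, 200, 171, 96, 175, 200, 195, 194, 196, 196, 198, 194, 198, 196, 197, 201, 201, 197, 199, 198, 200, 199, 199, 200, 198, 196, 202, 200, 200, 196, 193, 191, 195, 195, 197, 199, 199, 202, 200, 204, 202, 199, 196, 201, 200, 202, 201, 201, 201, 200, 197, 197, 197, 202, 172, 90, 177, 203, 199, 194, 180, 148, 181, 198, 186, 169, 165, 205, 201, 202, 207, 206, 204]
[204, 204, 208, 204, 205, 205, 207, 205, 194, 182, 178, 186, 190, 190, 167, 130, 139, 167, 191, 190, 192, 191, 192, 190, 192, 189, 191, 191, 194, 190, 190, 189, 190, 191, 193, 189, 191, 194, 189, 193, 189, 190, 193, 190, 191, 191, 191, 191, 190, 191, 190, 190, 189, 194, 190, 191, 192, 191, 191, 193, 191, 192, 190, 190, 189, 189, 193, 191, 191, 193, 191, 192, 193, 190, 193, 191, 190, 192, 193, 196, 193, 193, 192, 191, 192, 193, 195, 193, 193, 193, 193, 192, 194, 193, 196, 195, 170, 139, 153, 190, 195, 191, 183, 170, 184, 204, 193, 157, 158, 193, 206, 201, 190, 183, 197, 209, 207, 206, 206, 208]
hole [0.46788961 0.04440183 0.046     ] 56
```

Medium is within ~2 mm of centre and aligned. Now for the small tin.

Call:
move_arm:
  rows:
    - [2, -20, 0, 0.05, -1]
    - [6, -35, 0, 0.05, -1]
    - [8, -45, 0, 0.06, -1]
    - [8, -45, -10, 0.06, -1]
    - [8, -40, -25, 0, -1]
    - [6, -25, -35, 0, -1]
    - [4, -15, -35, 0, -1]
    - [2, -2, -25, 0, -1]
    - [0, 0, -10, 0, -1]
    - [0, 0, 0, 0, -1]
    - [0, 0, 0, 0, -1]

```text
time: 8.9
tool_pos: [0.6118, -0.2367, 0.0968]
tool_rot: [3.14, 0.001, 1.813]
contact_force: [0.1, 0.0, -0.2]
opening: 0.0917
grip_force: 0.0
```

```bash
python3 - <<'E'
from h import *
im,K,T=cam("wrist","w7"); s=monitor.observe(); print(s["tool_pos"],s["tool_rot"],s["time"])
c=proj(K,T,[.6118,-.2393,.034]);print(c)
for t in(14,25): tin(im,K,T,(int(c[0]),int(c[1])-8),.034,None,t)
E
```

```text
[ 0.61207027 -0.23693236  0.09740231] [3.13944218e+00 1.68303069e-03 1.81283716e+00] 8.95
[277.80874286 225.2233543 ]
ref [204. 202. 221.] c [ 612.2 -239.4] dims [38.7 53.9] long dir 1.812 px [253 191] [304 258]
ref [204. 202. 221.] c [ 611.9 -239. ] dims [40.1 55.4] long dir 1.798 px [252 189] [304 258]
```

View pics/w7.png

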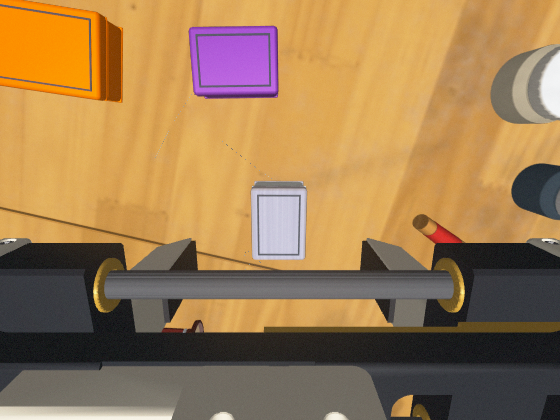

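Small tin is centred under the gripper (lid 252–304, 189–258). The hammer handle (425,220) and the spectacle arm (190,328) are clear of the fingers.

Call:
move_arm:
  rows:
    - [0, -2, -25, 0, -1]
    - [0, 0, -30, 0, -1]
    - [0, 0, -20, 0, -1]
    - [0, 0, -12, 0, -1]
    - [0, 0, 0, 0, -1]
    - [0, 0, 0, 0, 0.6]
    - [0, 0, 0, 0, 1]
    - [0, 0, 0, 0, 1]
    - [0, 0, 0, 0, 1]
    - [0, 0, 0, 0, 1]
    - [0, 0, 0, 0, 1]
    - [0, 0, 0, 0, 1]
  newtons: 25

```text
time: 10.15
tool_pos: [0.6112, -0.2394, 0.0088]
tool_rot: [3.141, 0.0, 1.812]
contact_force: [-0.1, 0.6, 1.1]
opening: 0.0417
grip_force: 25.0
```

Call:
move_arm:
  rows:
    - [0, 0, 20, 0, 1]
    - [0, 0, 40, 0, 1]
    - [0, 5, 45, 0, 1]
    - [-5, 20, 45, -0.03, 1]
    - [-5, 35, 40, -0.06, 1]
    - [-5, 45, 30, -0.06, 1]
    - [-7, 45, 10, -0.06, 1]
    - [-7, 45, 0, -0.005, 1]
    - [-6, 45, 0, 0, 1]
    - [-5, 40, -10, 0, 1]
    - [-5, 30, -20, 0, 1]
    - [0, 15, -20, 0, 1]

```text
time: 11.35
tool_pos: [0.5658, 0.0826, 0.1833]
tool_rot: [-3.142, -0.001, 1.599]
contact_force: [0.3, -0.6, -2.1]
opening: 0.0423
grip_force: 25.0
```

Call:
move_arm:
  rows:
    - [0, 0, -15, 0, 1]
    - [0, 0, -10, 0, 1]
    - [0, 0, 0, 0, 1]
    - [0, 0, 0, 0, 1]

```text
time: 11.75
tool_pos: [0.5671, 0.0793, 0.1591]
tool_rot: [3.141, 0.0, 1.596]
contact_force: [-0.2, -0.1, -2.2]
opening: 0.0419
grip_force: 25.0
```

```bash
python3 - <<'E'
from h import *
s=monitor.observe(); print(s["tool_pos"],s["tool_rot"],s["time"],s["contact_force"])
E
```

```text
[0.56708434 0.07931401 0.15907062] [3.14122511e+00 4.03505056e-05 1.59598376e+00] 11.75 [-0.1881466  -0.05303823 -2.16729452]
```

Call:
move_arm:
  rows:
    - [-1, 4, -5, 0, 1]
    - [0, 3, -5, 0, 1]
    - [0, 0, -5, 0, 1]
    - [0, 0, -3, 0, 1]
    - [0, 0, -3, 0, 1]
    - [0, 0, -1, 0, 1]
    - [0, 0, 0, 0, 1]

```text
time: 12.45
tool_pos: [0.5658, 0.0867, 0.1366]
tool_rot: [-3.141, 0.0, 1.597]
contact_force: [-0.1, 0.3, -2.5]
opening: 0.0418
grip_force: 25.0
```

Call:
move_arm:
  rows:
    - [0, 0, -1, 0, 1]
    - [0, 0, -0.5, 0, 1]
    - [0, 0, 0, 0, 1]

```text
time: 12.75
tool_pos: [0.5658, 0.0868, 0.1353]
tool_rot: [3.141, -0.0, 1.597]
contact_force: [0.1, -1.1, -2.4]
opening: 0.0421
grip_force: 25.0
```

Call:
move_arm:
  rows:
    - [0, 0, -0.7, 0, 1]
    - [0, 0, 0, 0, 1]

```text
time: 12.95
tool_pos: [0.5659, 0.0868, 0.1347]
tool_rot: [3.141, 0.0, 1.597]
contact_force: [0.3, 0.4, -0.7]
opening: 0.0418
grip_force: 25.0
```

Call:
move_arm:
  rows:
    - [0, 0, 0, 0, 0.5]
    - [0, 0, 0, 0, 0]
    - [0, 0, 0, 0, -1]
    - [0, 0, 0, 0, -1]
    - [0, 0, 0, 0, -1]
    - [0, 0, 15, 0, -1]
    - [0, 0, 40, 0, -1]
    - [0, -5, 45, 0, -1]
    - [-15, -35, 30, 0, -1]
    - [-20, -40, 10, 0, -1]
    - [0, 0, 0, 0, -1]
    - [0, 0, 0, 0, -1]

```text
time: 14.15
tool_pos: [0.5307, 0.0061, 0.275]
tool_rot: [3.14, -0.0, 1.595]
contact_force: [0.5, 0.4, -0.9]
opening: 0.0921
grip_force: 0.0
```

```bash
python3 - <<'E'
from h import *
I=cam("wrist","w8"); s=monitor.observe(); print(s["tool_pos"],s["tool_rot"],s["time"],s["opening"])
im,K,T=I; c=proj(K,T,[.5658,.0867,.160]);print(c)
f=proj(K,T,[.5658,.0567,.160]); x0,x1=int(c[0])-28,int(c[0])+28; y0,y1=max(0,int(c[1])-40),int(c[1])+40
for t in(130,150): line(im,K,T,(x0,y0,x1,y1),.160,t)
for n,p in(("hole",[.4695,.0435,.046]),("sty",[.467,.332,.125])): print(n,proj(K,T,p))
E
```

```text
[0.53078561 0.00690886 0.27442844] [ 3.14149925e+00 -4.43281161e-04  1.59610167e+00] 14.2 0.09180593747246976
[321.8813507  114.95377674]
px [10, 10, 40, 59, 213] c [565.7  87.7] dims [32.1 47.5] long 1.594
px [2, 8, 45, 70, 217] c [562.2  84.6] dims [38.9 57.2] long 1.608
hole [230.55386688 151.98843561]
sty [ 204.72597192 -225.54106247]
```

Column complete and square: the small tin reads (565.7, 87.7), long direction 1.594. Now to the stylus, turning the tool so that it closes along y and the gripper body stays clear of the column.

Call:
move_arm:
  rows:
    - [-2, 15, 10, 0.13, -1]
    - [-4, 30, 10, 0.13, -1]
    - [-5, 35, 5, 0.13, -1]
    - [-5, 35, 0, 0.13, -1]
    - [-5, 35, 0, 0.13, -1]
    - [-5, 35, 0, 0.13, -1]
    - [-5, 35, 0, 0.13, -1]
    - [-5, 35, 0, 0.13, -1]
    - [-3, 35, 0, 0.13, -1]
    - [-1, 25, 0, 0.13, -1]
    - [0, 10, 0, 0.13, -1]
    - [0, 0, 0, 0.1, -1]

```text
time: 15.4
tool_pos: [0.4897, 0.3349, 0.2979]
tool_rot: [-3.141, -0.002, 3.136]
contact_force: [-0.3, -0.2, 0.1]
opening: 0.0914
grip_force: 0.0
```

Call:
move_arm:
  rows:
    - [0, 0, 0, 0, -1]
    - [0, 0, 0, 0, -1]

```text
time: 15.6
tool_pos: [0.4904, 0.3325, 0.2988]
tool_rot: [-3.141, -0.001, 3.125]
contact_force: [0.7, 0.3, 0.6]
opening: 0.0918
grip_force: 0.0
```

```bash
python3 - <<'E'
from h import *
I=cam("wrist","w9"); s=monitor.observe(); print(s["tool_pos"],s["tool_rot"],s["time"])
im,K,T=I
for n,p in(("top",[.467,.332,.132]),("mouth",[.467,.332,.052])): print(n,proj(K,T,p))
E
```

```text
[0.49054476 0.33221691 0.29901   ] [-3.14135862e+00 -8.27489241e-04  3.12496304e+00] 15.65
top [277.02868134 171.37394417]
mouth [277.30611945 162.61555317]
```

View pics/w9.png

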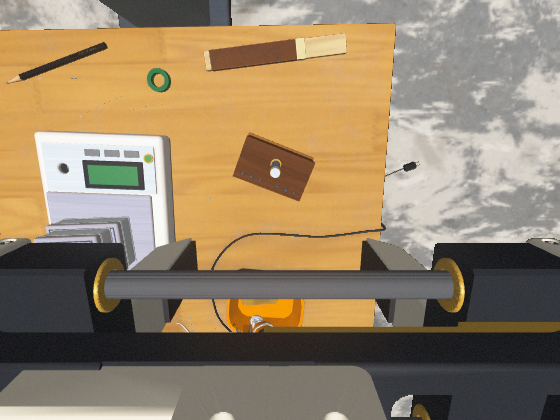

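The stylus top end is at (275,172) with its collar around (276,163) on the block; the hole is at (63,168), left of the display. Refining both by blob.

```bash
python3 - <<'E'
from h import *
im,K,T=load("w9"); g=cv2.cvtColor(np.ascontiguousarray(im),cv2.COLOR_RGB2GRAY)
def blob(m,off):
    n,l,st,c=cv2.connectedComponentsWithStats(m.astype(np.uint8)); k=1+np.argmax(st[1:,4]); return c[k]+off,st[k]
c,st=blob(g[150:190,260:292]>170,[260,150]); print("top",c,st, onz(K,T,c,.132))
c,st=blob(g[155:182,50:77]<110,[50,155]); print("hole",c,st,onz(K,T,c,.046))
print(g[160:180,262:290].tolist())
for n in("w4","w6","w8"):
    I=load(n); g=cv2.cvtColor(np.ascontiguousarray(I[0]),cv2.COLOR_RGB2GRAY); p=proj(*I[1:],[.4695,.0435,.046]).astype(int)
    c,st=blob(g[p[1]-13:p[1]+13,p[0]-13:p[0]+13]<150,p-13); print(n,c,st,onz(*I[1:],c,.046))
S=load("s5");g=cv2.cvtColor(np.ascontiguousarray(S[0]),cv2.COLOR_RGB2GRAY); p=proj(*S[1:],[.466,.332,.132]);print(p)
E
```

```text
top [274.6   172.425] [10 18 10 10 80] [0.46808476 0.32937854 0.132     ]
hole [ 63.78571429 167.89285714] [10  9  9  9 56] [0.46987636 0.04410491 0.046     ]
[[79, 75, 81, 76, 77, 76, 79, 80, 81, 92, 171, 174, 151, 151, 146, 158, 179, 171, 75, 81, 82, 84, 84, 85, 85, 86, 86, 82], [78, 78, 78, 77, 76, 75, 75, 78, 78, 148, 167, 145, 101, 89, 94, 93, 130, 175, 138, 82, 81, 85, 83, 81, 83, 81, 85, 83], [75, 80, 76, 80, 78, 78, 79, 76, 100, 173, 103, 70, 86, 83, 89, 79, 92, 139, 179, 77, 83, 80, 82, 79, 83, 81, 83, 83], [77, 78, 78, 76, 77, 78, 80, 77, 124, 151, 83, 90, 85, 79, 94, 85, 87, 93, 179, 121, 87, 82, 84, 84, 80, 82, 81, 83], [80, 76, 81, 79, 81, 77, 81, 80, 128, 142, 87, 83, 85, 86, 89, 87, 82, 74, 164, 111, 82, 81, 85, 84, 85, 81, 81, 84], [77, 80, 79, 82, 77, 78, 75, 75, 130, 98, 86, 82, 84, 84, 82, 76, 76, 79, 146, 99, 78, 82, 81, 82, 83, 84, 81, 82], [78, 81, 83, 77, 82, 78, 80, 79, 74, 93, 85, 98, 121, 118, 120, 103, 90, 82, 145, 67, 75, 75, 79, 79, 82, 82, 85, 85], [81, 82, 81, 78, 82, 79, 80, 79, 76, 96, 117, 158, 134, 147, 128, 122, 105, 81, 90, 79, 76, 71, 74, 78, 79,
[... 1047 characters left out ...]
, 235, 235, 236, 235, 233, 231, 205, 102, 81, 81, 81, 81, 78, 81, 81, 81, 82, 81], [79, 83, 83, 82, 81, 83, 77, 79, 80, 81, 81, 182, 229, 228, 218, 159, 82, 86, 85, 81, 80, 78, 80, 80, 82, 83, 82, 83], [84, 84, 85, 85, 84, 81, 84, 79, 77, 83, 79, 80, 80, 78, 77, 86, 87, 87, 85, 86, 86, 85, 83, 83, 85, 82, 80, 84], [83, 81, 85, 84, 82, 84, 86, 81, 80, 83, 83, 82, 80, 82, 81, 84, 82, 80, 82, 81, 82, 84, 87, 86, 83, 88, 86, 89]]
w4 [207.28947368 154.76315789] [ 8  9  9 11 38] [0.4672796  0.04253872 0.046     ]
w6 [188.39285714 134.71428571] [ 8  7  9 12 56] [0.46719891 0.04415817 0.046     ]
w8 [228.84375 153.03125] [ 9  9  9 11 32] [0.46733297 0.04215849 0.046     ]
[244.35199584 291.21935083]
```

Call:
move_arm:
  rows:
    - [-6, -1, -20, 0, -1]
    - [-8, -1, -35, 0, -1]
    - [-8, -1, -40, 0, -1]
    - [0, 0, -30, 0, -1]
    - [0, 0, -15, 0, -1]
    - [0, 0, 0, 0, -1]
    - [0, 0, 0, 0, -1]

```text
time: 16.35
tool_pos: [0.4692, 0.3289, 0.1601]
tool_rot: [3.141, 0.001, 3.126]
contact_force: [-0.3, -0.2, -0.0]
opening: 0.0917
grip_force: 0.0
```

```bash
cat >> h.py <<'E'
def blob(m,off):
    n,l,st,c=cv2.connectedComponentsWithStats(m.astype(np.uint8)); k=1+np.argmax(st[1:,4]); return c[k]+off,st[k].tolist()
def gray(im): return cv2.cvtColor(np.ascontiguousarray(im),cv2.COLOR_RGB2GRAY)
E
python3 - <<'E'
from h import *
im,K,T=cam("wrist","w10"); s=monitor.observe(); print(s["tool_pos"],s["tool_rot"],s["time"])
p=proj(K,T,[.4681,.3294,.132]).astype(int); print(p); g=gray(im)
o=p-[25,20]; c,st=blob(g[o[1]:p[1]+20,o[0]:p[0]+25]>200,o); print(c,st,onz(K,T,c,.132))
E
```

```text
[0.46952806 0.32906235 0.16072925] [3.14053732e+00 1.76666184e-03 3.12578598e+00] 16.4
[278 236]
[278.5828877  237.10160428] [18, 14, 16, 15, 187] [0.46879712 0.32962179 0.132     ]
```

Call:
move_arm:
  rows:
    - [0, 0, -30, 0, -1]
    - [0, 0, -30, 0, -1]
    - [0, 0, -15, 0, -1]
    - [0, 0, -5, 0, -1]
    - [0, 0, 0, 0, -1]
    - [0, 0, 0, 0, 0.5]
    - [0, 0, 0, 0, 0.5]
    - [0, 0, 0, 0, 1]
    - [0, 0, 0, 0, 1]
    - [0, 0, 0, 0, 1]
    - [0, 0, 0, 0, 1]
    - [0, 0, 0, 0, 1]
  newtons: 30

```text
time: 17.6
tool_pos: [0.4688, 0.3288, 0.0796]
tool_rot: [3.142, 0.0, 3.127]
contact_force: [0.2, 0.0, -1.1]
opening: 0.0402
grip_force: 0.0
```

Call:
move_arm:
  rows:
    - [0, 0, 0, 0, 1]
    - [0, 0, 0, 0, 1]
    - [0, 0, 0, 0, 1]
    - [0, 0, 0, 0, 1]
    - [0, 0, 0, 0, 1]

```text
time: 18.1
tool_pos: [0.4688, 0.3288, 0.0795]
tool_rot: [3.141, 0.0, 3.127]
contact_force: [-0.7, -0.3, -0.1]
opening: 0.0102
grip_force: 30.0
```

Call:
move_arm:
  rows:
    - [0, 0, 15, 0, 1]
    - [0, 0, 35, 0, 1]
    - [0, 0, 40, 0, 1]
    - [0, -15, 15, 0, 1]
    - [0, -35, 0, 0, 1]
    - [0, -45, 0, 0, 1]
    - [0, -45, 0, 0, 1]
    - [0, -45, 0, 0, 1]
    - [0, -45, 0, 0, 1]
    - [0, -35, 0, 0, 1]
    - [0, -20, 0, 0, 1]
    - [0, 0, 0, 0, 1]

```text
time: 19.3
tool_pos: [0.4681, 0.0411, 0.184]
tool_rot: [-3.141, -0.001, 3.123]
contact_force: [-0.0, 0.4, -1.1]
opening: 0.0102
grip_force: 30.0
```

Call:
move_arm:
  rows:
    - [0, 0, -20, 0, 1]
    - [0, 0, -20, 0, 1]
    - [0, 0, 0, 0, 1]
    - [0, 0, 0, 0, 1]

```text
time: 19.7
tool_pos: [0.4685, 0.0443, 0.1445]
tool_rot: [3.141, -0.001, 3.127]
contact_force: [0.2, 0.4, -0.5]
opening: 0.0106
grip_force: 30.0
```

```bash
python3 - <<'E'
from h import *
im,K,T=cam("wrist","w11"); cam("side","s11"); cam("scene","c11"); s=monitor.observe(); p=s["tool_pos"];print(p,s["tool_rot"],s["time"],s["opening"],s["grip_force"],s["contact_force"])
tip=[p[0],p[1],p[2]-.073]
for z in(-.02,0,.02,.04,.06,.073): print(z,proj(K,T,[p[0],p[1],p[2]-z]).round(1),end=" ")
h=proj(K,T,[.469,.0433,.046]);print("\nhole",h)
g=gray(im); a,b=int(h[0]),int(h[1])
print("cols",a-16,"rows",b-20)
for r in range(b-20,b+22): print(r,*g[r,a-16:a+17])
S=load("s11"); print("side hole",proj(*S[1:],[.469,.0433,.046]),"tip",proj(*S[1:],tip))
E
```

```text
[0.46934828 0.04408147 0.14544207] [3.14152304e+00 1.70917731e-03 3.12723850e+00] 19.85 0.010461017941616397 29.999959766864777 [0.17318484 0.89430258 0.21264324]
-0.02 [276.8 274.1] 0 [277.  257.4] 0.02 [277.1 244.1] 0.04 [277.2 233.2] 0.06 [277.3 224.2] 0.073 [277.4 219.1] 
hole [276.55514713 209.7959278 ]
cols 260 rows 189
189 238 239 240 240 240 240 240 240 240 240 240 240 240 240 240 241 240 240 240 241 241 241 241 242 240 241 241 242 240 240 241 241 240
190 238 238 238 238 238 238 238 238 238 238 238 238 239 238 239 239 239 238 239 238 240 240 240 239 240 240 240 241 240 241 242 240 241
191 240 239 239 239 237 237 238 237 237 237 237 238 238 239 237 237 238 236 237 236 238 238 238 238 238 237 238 239 240 238 238 239 239
192 241 239 241 241 241 240 241 240 240 240 240 239 240 240 239 239 239 240 239 239 239 240 239 239 237 239 238 238 238 239 238 238 238
193 240 239 240 240 240 240 240 240 241 240 241 241 241 241 241 241 241 240 240 241 241 241 241 240 241 240 241 240 241 240 241 240 240
194 238 237 238 238 239 239 238 239 239 240 238 238 239 239 239 239 240 239 239 240 240 241 
[... 4264 characters left out ...]
241 241 240 239 181 119 118 116 112 107 107 175 241 241 241 240 242 241 242 242 241 241
227 236 237 238 237 237 237 239 237 238 237 238 238 238 238 237 178 119 116 115 111 111 105 175 240 240 240 239 240 240 240 240 240 240
228 240 240 239 239 239 238 239 239 239 239 238 239 239 238 234 137 104 103 103 102 100 97 169 234 236 237 238 237 237 238 238 238 239
229 242 242 241 241 241 241 241 241 241 241 242 239 239 171 105 109 112 116 112 113 110 112 107 136 213 238 239 241 240 240 241 240 240
230 243 241 242 242 242 242 241 242 242 243 240 174 107 109 121 158 174 174 174 173 172 171 168 117 101 129 212 240 242 242 241 242 241
side hole [296.56307015 247.79088832] tip [296.72470754 238.85255655]
```

The wrist picture shows the hole centred at (276.8,211.3) and the shank tip at (278.7,≈218), about 26 mm above it. That calls for a correction of roughly +1 mm x and −1.5 mm y, then a descent.

Call:
move_arm:
  rows:
    - [1, -1.5, -5, 0, 1]
    - [0, 0, -8, 0, 1]
    - [0, 0, -8, 0, 1]
    - [0, 0, -6, 0, 1]
    - [0, 0, -5, 0, 1]
    - [0, 0, -5, 0, 1]
    - [0, 0, 0, 0, 1]
    - [0, 0, 0, 0, 1]
  newtons: 40

```text
time: 20.65
tool_pos: [0.4699, 0.0423, 0.1075]
tool_rot: [3.141, -0.0, 3.127]
contact_force: [0.3, 0.9, 0.2]
opening: 0.0102
grip_force: 40.0
```

Call:
move_arm:
  rows:
    - [0, 0, -3, 0, 1]
    - [0, 0, -3, 0, 1]
    - [0, 0, -2, 0, 1]
    - [0, 0, 0, 0, 1]
    - [0, 0, 0, 0, 1]

```text
time: 21.15
tool_pos: [0.4699, 0.0423, 0.0997]
tool_rot: [3.142, 0.0, 3.127]
contact_force: [-0.7, -0.2, 1.7]
opening: 0.0103
grip_force: 40.0
```

Call:
move_arm:
  rows:
    - [0, 0, -1, 0, 1]
    - [0, 0, -1, 0, 1]
    - [0, 0, 0, 0, 1]
    - [0, 0, 0, 0, 1]

```text
time: 21.55
tool_pos: [0.4699, 0.0423, 0.0977]
tool_rot: [3.142, 0.0, 3.127]
contact_force: [-0.5, 0.1, 2.8]
opening: 0.0101
grip_force: 40.0
```

```bash
python3 - <<'E'
from h import *
for _ in range(4):
    cam("side"); s=monitor.observe(); print(s["tool_pos"],s["contact_force"])
E
```

```text
[0.46990497 0.04230401 0.09765844] [-0.15194997 -0.00728833  2.59445769]
[0.46990865 0.04229841 0.09764696] [-0.00266888 -0.0776537   2.51940444]
[0.46991276 0.04229425 0.09762444] [0.20185746 0.16765376 3.59368988]
[0.4698926  0.04228024 0.09762262] [-0.33488408  1.17663775  3.89469449]
```

Call:
move_arm:
  rows:
    - [0, 0, -1, 0, 1]
    - [0, 0, -1, 0, 1]
    - [0, 0, -0.7, 0, 1]
    - [0, 0, 0, 0, 1]
    - [0, 0, 0, 0, 1]
    - [0, 0, 0, 0, 1]

```text
time: 22.35
tool_pos: [0.4699, 0.0423, 0.0949]
tool_rot: [3.142, 0.0, 3.127]
contact_force: [-0.2, -0.1, 4.9]
opening: 0.0102
grip_force: 40.0
```

```bash
python3 - <<'E'
from h import *
f=[]
for i in range(10):
    I=cam("wrist" if i==9 else "side","w12" if i==9 else None); s=monitor.observe(); f.append(s["contact_force"])
print(s["tool_pos"],np.mean(f,0),s["time"])
im,K,T=I
for p in([.5658,.0867,.160],):
    c=proj(K,T,p); print(c)
S=cam("scene","c12"); p=proj(*S[1:],[.5658,.0867,.160]);print(p)
C=cam("side","s12"); a=load("s0") if 0 else load("s11"); x,y=252,236
d=np.abs(C[0].astype(int)-a[0]).max(2)[190:262,215:285]; print("side change px near column",(d>40).sum())
E
```

```text
[0.46986141 0.04229173 0.0948731 ] [-0.10044781  0.14756582  4.60393072] 22.85
[381.14789756 515.79057083]
[257.85326677 177.03595985]
side change px near column 486
```

Call:
move_arm:
  rows:
    - [0, 0, -0.7, 0, 1]
    - [0, 0, 0, 0, 1]
    - [0, 0, 0, 0, 1]
    - [0, 0, 0, 0, 1]

```text
time: 23.35
tool_pos: [0.4699, 0.0423, 0.0942]
tool_rot: [3.141, 0.0, 3.127]
contact_force: [-0.2, -0.1, 5.6]
opening: 0.0103
grip_force: 40.0
```

```bash
python3 - <<'E'
from h import *
f=[]
for i in range(10):
    C=cam("scene","c13"); s=monitor.observe(); f.append(s["contact_force"])
print(s["tool_pos"],np.mean(f,0),s["opening"],s["grip_force"],s["time"])
a=load("c11")[0].astype(int); d=np.abs(C[0].astype(int)-a).max(2)
for z in(.08,.11,.145): 
    x,y=proj(*C[1:],[.566,.06,z]).astype(int); print(z,(x,y),(d[y-5:y+6,x-12:x+28]>40).sum(), C[0][y,x])
x,y=proj(*C[1:],[.566,.087,.16]).astype(int)
print((d[y-14:y+40,x-5:x+30]>40).sum())
E
```

```text
[0.4698539  0.04230679 0.09417678] [-0.09718397 -0.19633637  4.88748402] 0.010091757666477111 40.0000262260437 23.85
0.08 (np.int64(261), np.int64(201)) 0 [135 133 134]
0.11 (np.int64(261), np.int64(193)) 6 [128 126 124]
0.145 (np.int64(261), np.int64(183)) 41 [135 136 132]
41
```

```bash
python3 - <<'E'
from h import *
a=load("c11");C=load("c13"); d=np.abs(C[0].astype(int)-a[0]).max(2)
ys,xs=np.where(d[160:225,235:295]>40); print("cols",np.bincount(xs+235)[235:],"rows",np.bincount(ys+160)[160:])
for p in([.545,.058,.16],[.587,.058,.16],[.587,.116,.16],[.5658,.0867,.16],[.4699,.0423,.094+.066]): print(proj(*C[1:],p))
g=gray(C[0]); 
for r in range(168,200,2): print(r,*g[r,240:285:1])
E
```

```text
cols [25 34 31 29 29 31 26 25 25 26 25 25 16 14 13 12 12 14 13 10  4] rows [13  3  6 15 19 20 20 20 18 12  6  0  0  0  0  0  1  3  5 15 20 21 21 21
 21 17 14  9  7  8 10  9  9  8  5  2  2  3  4  4  5  5  5  5  5  4  2  1
  0  0  2  3  3  2  0  2  2  2]
[255.33215007 180.66221597]
[267.10338475 178.91840727]
[260.3139543  173.48440553]
[257.85326677 177.03595985]
[235.34067337 185.4905924 ]
168 116 117 115 117 116 117 112 109 109 108 107 106 107 105 106 107 107 108 107 108 109 106 106 102 95 92 83 70 51 45 41 53 77 95 101 107 108 108 107 107 101 87 74 80 99
170 117 118 118 118 116 116 110 105 106 108 107 108 107 107 107 109 108 109 109 107 108 108 109 109 101 88 75 63 67 78 87 85 86 94 104 110 110 105 105 107 107 108 101 88 81
172 117 119 118 118 119 113 99 93 104 109 106 108 108 109 107 107 109 106 107 106 109 106 109 107 104 98 93 96 108 121 126 126 120 120 119 121 121 119 113 102 89 93 104 104 92
174 118 115 117 118 118 113 103 98 102 108 108 105 103 101 105 113 118 123 125 122 114 107 107 105 107 107 99 96 103 108 110 113 119 119 116 117 116 118 117 113 108 113 123 136 143
176 116
[... 1362 characters left out ...]
 154
192 116 117 116 118 117 116 116 117 118 118 118 115 112 114 117 119 119 119 120 123 120 122 125 122 119 114 118 129 134 117 92 75 74 77 74 73 71 70 79 84 90 105 131 146 153
194 118 116 117 116 116 117 119 121 121 117 114 113 111 114 118 131 144 150 141 136 131 138 145 149 143 135 134 139 139 118 91 77 75 77 74 73 70 64 59 59 59 69 92 120 140
196 116 126 133 135 131 127 121 124 134 139 133 124 117 114 118 128 137 135 130 124 125 124 125 126 126 125 123 125 124 114 92 72 64 65 62 60 60 56 55 54 55 56 72 105 132
198 112 114 116 124 133 130 121 118 122 132 137 143 131 118 111 118 125 123 123 122 121 123 129 131 129 125 125 134 145 146 137 122 102 88 87 92 101 103 108 115 124 123 118 120 118
```

Only the columns left of 256, where the gripper has come down, have changed. The column's visible part is unchanged, and the press reads about 5 N against the 4.2 N needed.

```bash
python3 -c "
from cell import workorder
print(workorder.hand_in())"
```

```text
the job is handed in; nothing more can be done
None
```

I handed the job in at about 24 s of the 64 s allowed: the column is stacked squarely, and the arm still grips the stylus and holds the button down at about 5 N (4.2 N needed); the hand-in returned no verdict.

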